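# Load a handheld device under the spring flap of a test bay

## Task

Load the handheld device that lies on the track of the metal test station. With one fingertip press the long bar beside the track down so that the spring flap lifts, and keep it held up while the other fingertip pushes the device along the track, under the flap, until it is fully home against the back stop; then let the bar go so that the flap shuts behind the device. Do not grip or lift the device, do not let the flap drop on it on the way, and leave the other things alone.

Things in the scene. Friction and masses are not known exactly. Their poses are not given: they have to be found in the camera images.
- station: Fixed aluminium test station; deck x = -210 to 180, y = +-39, top z = 10 mm. Origin on the bench under it; +x = push direction (to the robot's right), +y = press bar side (away from the robot). Further mm are in this frame. Guide rails along the deck at y = +-30 to +-35, tops z = 14. Hinge bearings at x = -203, 45, 106, y = 32 to 47, up to z = 42. Bare bench under the bar.
- device: The handheld device to load, black and dark grey, flat, 56 mm wide, 140 mm long (its own y), 12 mm thick, about 118 g (contact shape: a plain box). Origin: centre of its underside. Lies on the deck between the rails (2 mm play a side), long axis along the track, centre at station x = -85 to -58 mm, wholly outside the mouth. Fully home: centre at x = 96, rear end at x = 26 mm, 5 mm past the lip.
- flap (a joint): Angle of the spring flap about a hinge along station x at y = 39, z = 34 mm. 0 = shut, grows as the bar is pressed down, limit 0.85 rad; springs shut when released (0.06 N m shut, 0.15 N m at 0.7). From 0.40 rad its lip clears the device. Shut, the steel plate lies level at z = 34 mm over x = 19 to 109, y = 1 to 39 mm; at 0.7 rad its edge is 60 mm above the bench.
- bar_mid (a point): Middle of the upper face of the press bar, a flat steel strip 235 mm long (station x = -200 to 35 mm), 34 mm wide, one piece with the flap. Shut it slopes up away from the track at 0.70 rad (y = 56, z = 23 to y = 82, z = 45 mm). At flap 0.70 rad it is level, upper face z = 15, y = 45 to 79 mm: a fingertip can slide along it with the flap kept open. Takes about 3 to 10 N.
- lip_bottom (a point): Middle of the lower edge of the flap's hanging lip (18 mm wide, 2.5 mm thick), which bars the mouth of the bay: station x = 20, y = 1 to 19, z = 15 mm when shut. Swinging, flap and lip never reach beyond y = -4 mm, so a vertical finger wholly below y = -5 mm passes beside them.
- stop_face (a point): Middle of the upper edge of the back stop's face, at station x = 166, z = 32 mm; the device's front end must come to rest against this face.
- spare_device: Bystander: a second handheld device of the same kind, lying on the bare bench between robot and station. Leave it.
- tape_roll: Bystander: black roll of tape, 58 mm across, 19 mm high, on the bench. Leave it.
- pen: Bystander: white marker pen, 135 mm long, on the bench to the left. Leave it.

How it is judged:
By the outcome, as a careful person would: the job done as asked, in the order asked, and still so for the second after the job is handed in, with the robot touching nothing.
It also fails if it takes over 51 s, if anything falls off the work surface, if the arm or the gripper's body presses on something with over 40 N, if the wrist force passes 120 N, or if a joint passes its speed limit or range.

## Robot

A 6-joint arm with a two-finger parallel gripper is mounted at the origin on the work surface; the furniture and walls round the work are solid. World frame = base frame: x ahead of the robot, y to its left, z up, the work surface at z = 0. Lengths are in mm, angles in rad, forces in N, time in s.
With the tool pointing down it reaches from about 275 to 875 mm from the base axis. Payload 12.5 kg.
Tool frame: the origin (TCP) lies midway between the tips of the shut fingers; the grasp point (between the pads) lies 19 mm behind it; z points along the fingers, y is the line along which they close (so a half turn about z gives the same grasp; the last joint's range is limited). The gripper opens to 85 mm and grips with 20 to 120 N. Pads are 22 mm wide; open, the fingers measure 114 mm over their backs; the gripper's body (76 mm by 85 mm) begins 54 mm behind the grasp point. The pads swing forward as they close: fully open they stand 13 mm farther back than shut.
Start: joints at [-1.297, 0.351, 1.652, -0, 1.139, -0.085], TCP at [193.151, -514.953, 231.29] pointing down, gripper open.
Joint ranges: [-2.75, 2.75], [-0.79, 2.1], [0.01, 2.65], [-1.57, 4.71], [0.07, 3.14], [-2.87, 2.87]. Speed limits (rad/s): [2.22, 2.22, 2.79, 3.14, 3.14, 3.14].

## Interface

Orientations are given as a unit quaternion [x, y, z, w].
In Python, from station import r gives the robot as it stands.
- The arm moves only by the tool jog_arm, never from a script. Its argument "motion" is a list of rows, each an object of numbers: "x", "y", "z": the shift along the tool's x, y, z normalised to -1 to 1, where 1 is 100 mm; "rx", "ry", "rz": the turn, a rotation vector about the tool's x, y, z normalised to -1 to 1, where 1 is 30 degrees. A call has 1 to 20 rows; each row is the pose to reach, as a shift and turn from the pose commanded when the call began, along the tool's axes at that moment; what a row does not reach only later rows make up. A row lasts 1/12 s, in which the tool goes at most 41.7 mm and 7.16 degrees, less where a joint would pass 70% of its speed; a pose out of reach is approached as far as the arm can. A call with a number of a shift or a turn outside -1 to 1 is refused whole. A call with a gripper value outside its range is refused whole. "gripper" is the opening, from 0 (shut) to 1 (fully open), set as the call begins (left out, the last holds). The fingers move at their own pace and stop on an object; "grip_force" is the grip in N (left out, the last holds). Time passes only in rows, so rows that repeat a pose let the fingers close. It gives the time, the measured TCP pose, the force, the opening and the grip force at its end, in the units of the state.
- r.sense(): the state, without advancing time (a new reading comes with each control period).
- r.grab_frame(name): name is "scene" or "top"; returns the picture (384x512x3 uint8, red, green, blue); there is no depth.
- r.camera_info(name): a dict with "fx", "fy", "cx", "cy" (pixels), "cam_to_world" (4x4, takes a point from camera to world coordinates). Camera axes: x right, y down, z forward; pixel columns grow to the right and rows downward; lengths in mm; the calibration is good to about 2 mm. A picture is of the moment at which its call begins. camera_info takes no time and is no camera call.
- r.job_done(): hands the job in; it is judged then, once.
Trained networks look in the newest picture that a camera, given by its name, has taken for a name from the list of things; names that differ only in an ending like _2 or _b are one class to them, and where a whole thing is asked for, a point or a joint stands for the part that bears it (a point fixed in the world has none). Each returns a list of dicts, best first, with "p" (0 to 1); they miss things now and then, are a little off and sometimes report something else, mostly with a low value. They report only what shows in the picture. A call takes as long as a camera call.
- r.regions_of(thing, camera): "pixels" (384x512 bool, what is visible of it) and "pixel" ([column, row] in pixels, amid what is visible of it).
The state is a dict: "clock": time; "joints": joint angles; "qd": joint speeds; "joint_torque": joint torques, N m; "position": TCP position; "orientation": TCP orientation; "ft_force": force on the tool from outside, world axes, zero at the start; "moment": the same for the moment, N m; "opening": opening from 0.0 (shut) to 1.0 (fully open); "grip_force": force on a finger pad.
Only numpy, scipy, OpenCV 4.12 (cv2) and the standard library are available. Lean on these libraries where they do the work, as an engineer would, in place of code of your own. Each camera call takes 0.05 s, during which the arm holds its last target. There are 200 camera calls.

## Working session

There is one attempt and no reset: what is moved stays moved. The work goes in short steps, Python scripts to look and compute and a tool call to move; the robot and the scene stay as the last step left them, time stands still between calls to the robot, and variables do not carry over. Pictures are saved under pics/ and viewed, at most 10 in all, crops included, and the job is handed in when it is done.

Besides the shell and the picture viewer there is one more tool, called as a command line: name --argument value ..., lists and objects as JSON in quotes. jog_arm: Moves the arm, as the interface text tells. Its arguments: {"type":"object","properties":{"motion":{"type":"array","items":{"type":"object","properties":{"x":{"type":"number","minimum":-1,"maximum":1},"y":{"type":"number","minimum":-1,"maximum":1},"z":{"type":"number","minimum":-1,"maximum":1},"rx":{"type":"number","minimum":-1,"maximum":1},"ry":{"type":"number","minimum":-1,"maximum":1},"rz":{"type":"number","minimum":-1,"maximum":1}}}},"gripper":{"type":"number"},"grip_force":{"type":"number"}},"required":["motion"]}

```bash
mkdir -p pics
python3 - <<'E'
from station import r
import cv2,numpy as np
s=r.sense();print(s)
a=r.grab_frame("scene");b=r.grab_frame("top")
cv2.imwrite("pics/a.png",a[:,:,::-1]);cv2.imwrite("pics/b.png",b[:,:,::-1])
for c in("scene","top"):
  print(c,r.camera_info(c))
  for t in("station","device","bar_mid","flap","spare_device","lip_bottom","stop_face"):
    for d in r.regions_of(t,c)[:3]:
      ys,xs=np.nonzero(d["pixels"]);print(t,round(d["p"],2),d["pixel"],len(xs),xs.min(),xs.max(),ys.min(),ys.max())
E
```

```text
{'clock': 0.0, 'joints': array([-1.29657142e+00,  3.51260832e-01,  1.65239758e+00, -8.72438979e-06,
        1.13908481e+00, -8.45826856e-02]), 'qd': array([ 4.06946943e-04,  8.55876189e-05, -6.88916490e-04,  1.22090269e-05,
       -1.94509167e-03,  7.33964894e-04]), 'joint_torque': array([-6.10639436e-04, -5.06100261e+01, -2.91410351e+01, -6.54188784e-05,
        4.50476218e-03,  1.47789546e-06]), 'position': array([ 193.08225981, -514.65827132,  230.75501985]), 'orientation': array([ 9.83949767e-01,  1.78444737e-01, -5.84106807e-05, -5.72326775e-04]), 'ft_force': array([-0.64996925, -0.27617099, -0.18615749]), 'moment': array([0.00159332, 0.03792716, 0.0201093 ]), 'grip_force': 0.0, 'opening': 1.000244001174694}
scene {'fx': 365.8302652309013, 'fy': 365.8302652309013, 'cx': 254.9318342378742, 'cy': 191.57872981176598, 'cam_to_world': array([[-8.97080269e-01, -2.00022630e-01,  3.94002460e-01,
         3.02185975e+01],
       [-4.41513583e-01,  4.41447952e-01, -7.81146248e-01,
         9.36273338e+02],
       [-1.76846519e-02, -8.74708324e-01, -4.84326956e-01,
         5.86381809e+02]
[... 592 characters left out ...]
260.19880957194533, 'cy': 187.5506827905983, 'cam_to_world': array([[ 1.29250421e-01, -9.68657833e-01,  2.12123388e-01,
         2.47160827e+02],
       [-9.91603772e-01, -1.27128066e-01,  2.36730521e-02,
         4.67894315e+01],
       [ 4.03574877e-03, -2.13402103e-01, -9.76956117e-01,
         1.19859142e+03],
       [ 0.00000000e+00,  0.00000000e+00,  0.00000000e+00,
         1.00000000e+00]])}
station 0.97 [329.7, 187.3] 5641 246 406 151 217
device 0.56 [295.1, 191.1] 1262 269 326 176 203
bar_mid 0.96 [320.7, 165.2] 2070 253 378 149 195
flap 0.71 [319.8, 165.3] 2085 253 378 150 195
spare_device 0.95 [355.8, 253.4] 1326 342 368 223 281
lip_bottom 0.94 [316.8, 164.0] 2002 254 378 151 195
```

View pics/a.png

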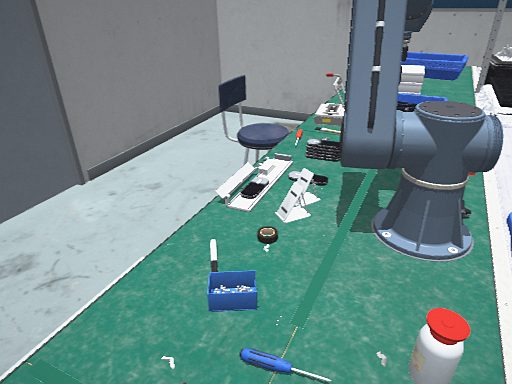

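View pics/b.png

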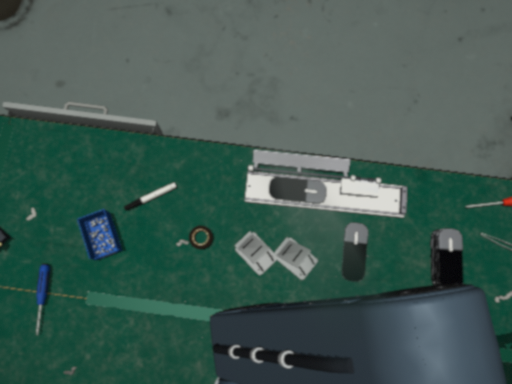

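The scene view shows the station behind the fixtures, about (255,180). In the top view the deck spans columns 246–406 and rows 168–217, with the device near (297,190), the bar along the upper edge at about (300,160), and the flap near (360,187). Next I'll zoom in to locate the deck corners.

```bash
cat > h.py <<'E'
import numpy as np
from station import r
def ray(c,uv,z):
    k=r.camera_info(c);T=k["cam_to_world"]
    d=T[:3,:3]@np.array([(uv[0]-k["cx"])/k["fx"],(uv[1]-k["cy"])/k["fy"],1.]);o=T[:3,3]
    return o+d*(z-o[2])/d[2]
def proj(c,P):
    k=r.camera_info(c);T=k["cam_to_world"];q=(np.atleast_2d(P)-T[:3,3])@T[:3,:3]
    return np.c_[q[:,0]/q[:,2]*k["fx"]+k["cx"],q[:,1]/q[:,2]*k["fy"]+k["cy"]]
E
python3 - <<'E'
import cv2
b=cv2.imread("pics/b.png");cv2.imwrite("pics/b2.png",cv2.resize(b[140:230,236:416],None,fx=4.4,fy=4.4,interpolation=cv2.INTER_CUBIC))
E
```

```text
(no output)
```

View pics/b2.png

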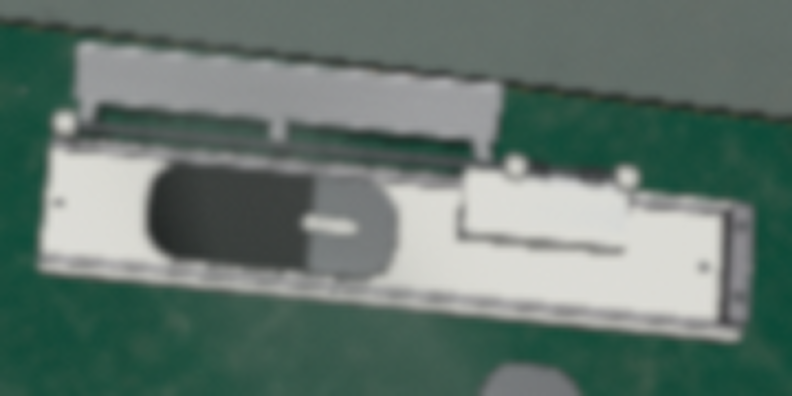

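The zoom shows the deck's near corners at crop (40,270) and (740,340), and the hinge bearings at (65,122), (516,165) and (627,177). The flap edge runs (460,237)–(625,250). The device's ends are at (147,215) and (398,228). The stop face is at about (724,265). I'll fit the station pose to these.

```bash
cat > fit.py <<'E'
from h import *
from scipy.optimize import least_squares
L=[((40,270),(-210,-39,10)),((740,340),(180,-39,10)),((65,122),(-203,39.5,42)),((516,165),(45,39.5,42)),((627,177),(106,39.5,42)),
((460,237),(19,1,34)),((625,250),(109,1,34)),((724,265),(166,0,32)),((77,43),(-200,82,45)),((501,86),(35,82,45)),((52,145),(-210,39,10))]
uv=np.array([[(a+.5)/4.4-.5+236,(b+.5)/4.4-.5+140] for (a,b),_ in L]);S=np.array([p for _,p in L],float)
def W(p,S):
    c,s=np.cos(p[2]),np.sin(p[2]);S=np.atleast_2d(S);return np.c_[p[0]+c*S[:,0]-s*S[:,1],p[1]+s*S[:,0]+c*S[:,1],S[:,2]]
f=lambda p:(proj("top",W(p,S))-uv).ravel()
o=least_squares(f,[500,-100,-1.6],loss="soft_l1")
print(o.x.tolist());print(np.round(f(o.x).reshape(-1,2),2))
p=o.x;c,s=np.cos(p[2]),np.sin(p[2])
for q in((147,215),(398,228),(270,162),(270,278)):
    w=ray("top",[(q[0]+.5)/4.4-.5+236,(q[1]+.5)/4.4-.5+140],22)
    d=w[:2]-p[:2];print("dev",q,w.round(1),"st",round(c*d[0]+s*d[1],1),round(-s*d[0]+c*d[1],1))
print("scene",proj("scene",W(p,[(-210,-39,10),(180,-39,10),(180,39,10),(-200,82,45)])).round(1))
E
python3 fit.py
```

```text
[511.1294330769069, -98.47517455304494, -1.5416283246703517]
[[-0.68  0.33]
 [-0.02  0.37]
 [-0.35 -0.05]
 [-0.21  0.3 ]
 [-0.07  0.08]
 [ 0.13 -0.85]
 [ 0.05 -0.09]
 [ 1.04 -0.58]
 [-0.04  0.82]
 [ 0.37  0.54]
 [-0.03 -2.08]]
dev (147, 215) [503.1  53.7  22. ] st -152.4 -3.6
dev (398, 228) [513.9 -84.6  22. ] st -13.8 3.2
dev (270, 162) [541.9 -10.2  22. ] st -87.3 33.3
dev (270, 278) [476.8 -17.7  22. ] st -81.8 -32.0
scene [[249.6 209.1]
 [292.9 159.8]
 [274.  156.7]
 [215.3 189.8]]
```

```bash
cat >> h.py <<'E'
ST=np.array([511.13,-98.48,-1.5416])
def to_st(w):
    c,s=np.cos(ST[2]),np.sin(ST[2]);d=np.array(w[:2])-ST[:2];return np.array([c*d[0]+s*d[1],-s*d[0]+c*d[1],w[2]])
def to_w(q):
    c,s=np.cos(ST[2]),np.sin(ST[2]);return np.array([ST[0]+c*q[0]-s*q[1],ST[1]+s*q[0]+c*q[1],q[2]])
def tool(st=None):
    from scipy.spatial.transform import Rotation as R
    s=r.sense();M=R.from_quat(s["orientation"]);print("t",round(s["clock"],2),"st",to_st(s["position"]).round(1),"yaw-err deg",np.degrees(np.arctan2(*M.as_matrix()[[1,0],1])-(ST[2]+np.pi/2)).round(2),"tilt",M.as_matrix()[:,2].round(3),"F",s["ft_force"].round(1),"op",round(s["opening"],3))
    if st is not None: print("shift/100",(M.inv().apply(to_w(st)-s["position"])/100).round(3))
E
python3 - <<'E'
from h import *
from scipy.spatial.transform import Rotation as R
s=r.sense();P=s["position"].copy();M=R.from_quat(s["orientation"]);T=to_w([-178,25,150]);print(T)
need=-1.241
for k in range(8):
    d=M.inv().apply(T-P);d*=min(1,98/np.abs(d).max());a=max(need,-np.radians(30));need-=a
    d=d.round();print(d/100,"rz",round(np.degrees(a)/30,3));P=P+M.apply(d);M=M*R.from_rotvec([0,0,a]);print("   ",P.round())
E
```

```text
[530.92313757  80.173944   150.        ]
[ 0.98 -0.82  0.15] rz -1.0
    [ 256. -404.  216.]
[ 0.98 -0.17  0.12] rz -1.0
    [ 305. -317.  204.]
[0.98 0.36 0.12] rz -0.37
    [ 357. -227.  192.]
[0.98 0.59 0.14] rz 0.0
    [ 413. -127.  178.]
[0.98 0.6  0.14] rz 0.0
    [470. -27. 164.]
[0.98 0.59 0.13] rz 0.0
    [526.  72. 151.]
[0.08 0.05 0.01] rz 0.0
    [531.  81. 150.]
[-0. -0.  0.] rz 0.0
    [531.  81. 150.]
```

jog_arm --motion '[{"x": 0.98, "y": -0.82, "z": 0, "rz": -1}, {"x": 0.98, "y": -0.82, "z": 0, "rz": -1}, {"x": 0.98, "y": -0.82, "z": 0, "rz": -1}, {"x": 0.98, "y": -0.82, "z": 0, "rz": -1}, {"x": 0.98, "y": -0.82, "z": 0, "rz": -1}, {"x": 0.98, "y": -0.82, "z": 0, "rz": -1}]' --gripper 0.8

```text
$.motion[0]: bad value
```

jog_arm --motion '[{"x": 0.98, "y": -0.17, "z": 0, "rz": -1}, {"x": 0.98, "y": -0.17, "z": 0, "rz": -1}, {"x": 0.98, "y": -0.17, "z": 0, "rz": -1}, {"x": 0.98, "y": -0.17, "z": 0, "rz": -1}, {"x": 0.98, "y": -0.17, "z": 0, "rz": -1}]'

```text
$.motion[0]: bad value
```

jog_arm --motion '[{"x": 0.98, "y": 0.36, "rz": -0.37}, {"x": 0.98, "y": 0.36, "rz": -0.37}, {"x": 0.98, "y": 0.36, "rz": -0.37}, {"x": 0.98, "y": 0.36, "rz": -0.37}]'

```text
$.motion[0]: bad value
```

jog_arm --motion '[{"x": 0.98, "y": 0.59}, {"x": 0.98, "y": 0.59}, {"x": 0.98, "y": 0.59}, {"x": 0.98, "y": 0.59}]'

```text
$.motion[0]: bad value
```

jog_arm --motion '[{"x": 0.98, "y": 0.6}, {"x": 0.98, "y": 0.6}, {"x": 0.98, "y": 0.6}, {"x": 0.98, "y": 0.6}]'

```text
$.motion[0]: bad value
```

jog_arm --motion '[{"x": 0.98, "y": 0.59}, {"x": 0.98, "y": 0.59}, {"x": 0.98, "y": 0.59}, {"x": 0.98, "y": 0.59}, {"x": 0.98, "y": 0.59}]'

```text
$.motion[0]: bad value
```

```bash
python3 -c "
from h import *
tool([-178,25,75])"
```

```text
t 0.8 st [ 407.  -330.   231.3] yaw-err deg -71.12 tilt [ 0. -0. -1.] F [ 0.5 -0.4 -0.4] op 1.002
shift/100 [ 5.252 -4.387  1.563]
```

jog_arm --motion '[{"x": 0.98, "y": -0.82, "z": 0, "rx": 0, "ry": 0, "rz": -1}, {"x": 0.98, "y": -0.82, "z": 0, "rx": 0, "ry": 0, "rz": -1}, {"x": 0.98, "y": -0.82, "z": 0, "rx": 0, "ry": 0, "rz": -1}, {"x": 0.98, "y": -0.82, "z": 0, "rx": 0, "ry": 0, "rz": -1}, {"x": 0.98, "y": -0.82, "z": 0, "rx": 0, "ry": 0, "rz": -1}]' --gripper 0.8

```text
clock: 1.22
position: [257.0, -402.4, 231.6]
orientation: [0.902, 0.431, 0.0, 0.0]
ft_force: [-0.7, -0.0, 0.4]
opening: 0.803
grip_force: 0.0
```

jog_arm --motion '[{"x": 0.98, "y": -0.17, "z": 0, "rx": 0, "ry": 0, "rz": -1}, {"x": 0.98, "y": -0.17, "z": 0, "rx": 0, "ry": 0, "rz": -1}, {"x": 0.98, "y": -0.17, "z": 0, "rx": 0, "ry": 0, "rz": -1}, {"x": 0.98, "y": -0.17, "z": 0, "rx": 0, "ry": 0, "rz": -1}, {"x": 0.98, "y": -0.17, "z": 0, "rx": 0, "ry": 0, "rz": -1}]'

```text
clock: 1.63
position: [305.5, -317.5, 231.5]
orientation: [0.762, 0.648, -0.0, 0.0]
ft_force: [-0.4, -0.4, 0.5]
opening: 0.804
grip_force: 0.0
```

jog_arm --motion '[{"x": 0.98, "y": 0.36, "z": 0, "rx": 0, "ry": 0, "rz": -0.37}, {"x": 0.98, "y": 0.36, "z": 0, "rx": 0, "ry": 0, "rz": -0.37}, {"x": 0.98, "y": 0.36, "z": 0, "rx": 0, "ry": 0, "rz": -0.37}, {"x": 0.98, "y": 0.36, "z": 0, "rx": 0, "ry": 0, "rz": -0.37}]'

```text
clock: 1.97
position: [357.9, -225.1, 231.4]
orientation: [0.698, 0.716, 0.0, 0.0]
ft_force: [0.3, -0.5, -0.6]
opening: 0.799
grip_force: 0.0
```

jog_arm --motion '[{"x": 0.98, "y": 0.59, "z": 0, "rx": 0, "ry": 0, "rz": 0}, {"x": 0.98, "y": 0.59, "z": 0, "rx": 0, "ry": 0, "rz": 0}, {"x": 0.98, "y": 0.59, "z": 0, "rx": 0, "ry": 0, "rz": 0}, {"x": 0.98, "y": 0.59, "z": 0, "rx": 0, "ry": 0, "rz": 0}]'

```text
clock: 2.3
position: [414.8, -125.0, 231.4]
orientation: [0.698, 0.716, 0.0, 0.0]
ft_force: [0.4, 0.9, 0.9]
opening: 0.796
grip_force: 0.0
```

jog_arm --motion '[{"x": 0.98, "y": 0.6, "z": 0, "rx": 0, "ry": 0, "rz": 0}, {"x": 0.98, "y": 0.6, "z": 0, "rx": 0, "ry": 0, "rz": 0}, {"x": 0.98, "y": 0.6, "z": 0, "rx": 0, "ry": 0, "rz": 0}, {"x": 0.98, "y": 0.6, "z": 0, "rx": 0, "ry": 0, "rz": 0}]'

```text
clock: 2.63
position: [472.4, -25.4, 231.3]
orientation: [0.698, 0.716, 0.001, 0.0]
ft_force: [-0.8, -0.2, -0.2]
opening: 0.807
grip_force: 0.0
```

jog_arm --motion '[{"x": 0.98, "y": 0.59, "z": 0, "rx": 0, "ry": 0, "rz": 0}, {"x": 0.98, "y": 0.59, "z": 0, "rx": 0, "ry": 0, "rz": 0}, {"x": 0.98, "y": 0.59, "z": 0, "rx": 0, "ry": 0, "rz": 0}, {"x": 0.98, "y": 0.59, "z": 0, "rx": 0, "ry": 0, "rz": 0}, {"x": 0.98, "y": 0.59, "z": 0, "rx": 0, "ry": 0, "rz": 0}]'

```text
clock: 3.05
position: [526.9, 71.6, 230.8]
orientation: [0.698, 0.716, -0.0, -0.0]
ft_force: [-0.1, -0.7, -0.8]
opening: 0.798
grip_force: 0.0
```

```bash
python3 -c "
from h import *
tool([-178,25,75])"
```

```text
t 3.05 st [-169.6   20.8  230.8] yaw-err deg -0.15 tilt [-0.001 -0.    -1.   ] F [-0.1 -0.7 -0.8] op 0.798
shift/100 [0.085 0.043 1.558]
```

jog_arm --motion '[{"x": 0.08, "y": 0.04, "z": 0.4, "rx": 0, "ry": 0, "rz": 0}, {"x": 0.08, "y": 0.04, "z": 0.8, "rx": 0, "ry": 0, "rz": 0}, {"x": 0.08, "y": 0.04, "z": 1, "rx": 0, "ry": 0, "rz": 0}, {"x": 0.08, "y": 0.04, "z": 1, "rx": 0, "ry": 0, "rz": 0}]'

```text
clock: 3.38
position: [527.5, 78.2, 127.3]
orientation: [0.698, 0.716, -0.003, -0.002]
ft_force: [-0.5, -0.0, -0.6]
opening: 0.799
grip_force: 0.0
```

jog_arm --motion '[{"x": 0, "y": 0, "z": 0.3, "rx": 0, "ry": 0, "rz": 0}, {"x": 0, "y": 0, "z": 0.56, "rx": 0, "ry": 0, "rz": 0}, {"x": 0, "y": 0, "z": 0.56, "rx": 0, "ry": 0, "rz": 0}, {"x": 0, "y": 0, "z": 0.56, "rx": 0, "ry": 0, "rz": 0}]'

```text
clock: 3.72
position: [530.3, 79.4, 76.2]
orientation: [0.698, 0.716, -0.0, -0.0]
ft_force: [0.9, -0.1, -0.6]
opening: 0.799
grip_force: 0.0
```

```bash
python3 -c "
from h import *
import cv2
tool([-178,25,75])
a=r.grab_frame('scene');b=r.grab_frame('top')
A=cv2.resize(a[140:230,190:320],(780,540),interpolation=cv2.INTER_CUBIC)
B=cv2.resize(b[140:230,236:416],(0,0),fx=4.4,fy=4.4,interpolation=cv2.INTER_CUBIC)
cv2.imwrite('pics/c.png',A[:,:,::-1]);cv2.imwrite('pics/d.png',B[:,:,::-1])"
```

```text
t 3.72 st [-177.2   24.3   76.2] yaw-err deg -0.14 tilt [-0.001 -0.    -1.   ] F [ 0.9 -0.1 -0.6] op 0.799
shift/100 [0.008 0.007 0.012]
```

View pics/c.png

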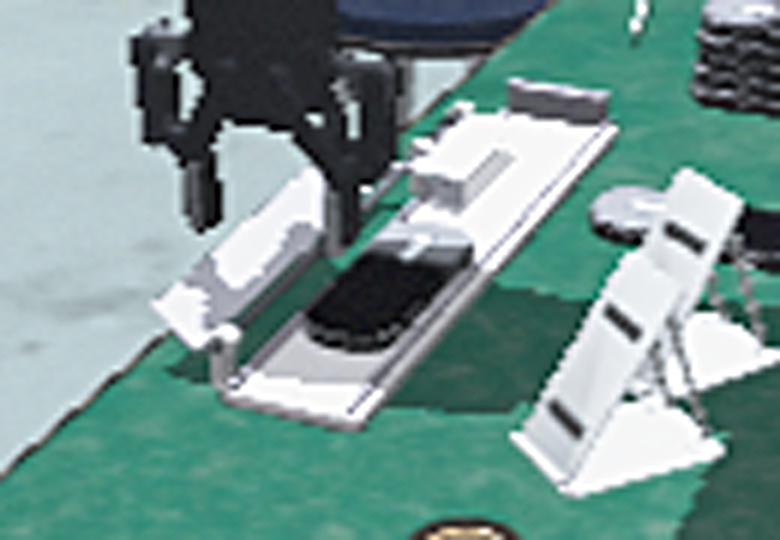

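The crop shows the gripper above the station with its fingertips at crop (205,225) and (340,245), and the device behind them still on the track. I'll check these against the expected fingertip positions.

```bash
python3 -c "
from h import *
for z in (76,80,84,88):print(z,proj('scene',[to_w([-177,24.3-41,z]),to_w([-177,24.3+41,z])]).round(1))"
```

```text
76 [[247.  183.5]
 [223.  178.7]]
80 [[247.  182.3]
 [223.  177.6]]
84 [[246.9 181.1]
 [222.9 176.4]]
88 [[246.9 179.9]
 [222.8 175.3]]
```

jog_arm --motion '[{"x": 0, "y": 0.01, "z": 0.2, "rx": 0, "ry": 0, "rz": 0}, {"x": 0, "y": 0.01, "z": 0.36, "rx": 0, "ry": 0, "rz": 0}, {"x": 0, "y": 0.01, "z": 0.36, "rx": 0, "ry": 0, "rz": 0}]'

```text
clock: 4.07
position: [530.8, 80.3, 39.0]
orientation: [0.697, 0.717, -0.0, -0.0]
ft_force: [-0.3, -0.4, -0.3]
opening: 0.798
grip_force: 0.0
```

jog_arm --motion '[{"x": 0, "y": 0, "z": 0.06, "rx": 0, "ry": 0, "rz": 0}, {"x": 0, "y": 0, "z": 0.12, "rx": 0, "ry": 0, "rz": 0}, {"x": 0, "y": 0, "z": 0.18, "rx": 0, "ry": 0, "rz": 0}, {"x": 0, "y": 0, "z": 0.18, "rx": 0, "ry": 0, "rz": 0}, {"x": 0, "y": 0, "z": 0.18, "rx": 0, "ry": 0, "rz": 0}]'

```text
clock: 4.48
position: [531.2, 80.7, 21.6]
orientation: [0.697, 0.717, 0.0, 0.0]
ft_force: [-1.2, -0.3, 1.8]
opening: 0.801
grip_force: 1.1
```

jog_arm --motion '[{"x": 0, "y": 0, "z": 0.04, "rx": 0, "ry": 0, "rz": 0}, {"x": 0, "y": 0, "z": 0.08, "rx": 0, "ry": 0, "rz": 0}, {"x": 0, "y": 0, "z": 0.1, "rx": 0, "ry": 0, "rz": 0}, {"x": 0, "y": 0, "z": 0.1, "rx": 0, "ry": 0, "rz": 0}]'

```text
clock: 4.82
position: [527.6, 80.5, 10.9]
orientation: [0.697, 0.717, -0.003, -0.003]
ft_force: [-18.3, -1.6, 18.7]
opening: 0.801
grip_force: 11.3
```

```bash
python3 -c "
from h import *
tool([-178,25,8])"
```

```text
t 4.82 st [-178.4   21.7   10.9] yaw-err deg -0.01 tilt [-0.008 -0.001 -1.   ] F [-18.3  -1.6  18.7] op 0.801
shift/100 [-0.004  0.033  0.029]
```

```bash
python3 -c "
from h import *
import cv2
a=r.grab_frame('scene');b=r.grab_frame('top');tool()
A=cv2.resize(a[150:215,195:290],(790,540),interpolation=cv2.INTER_CUBIC)
B=cv2.resize(b[140:230,236:416],(0,0),fx=4.4,fy=4.4,interpolation=cv2.INTER_CUBIC)
cv2.imwrite('pics/e.png',A[:,:,::-1]);cv2.imwrite('pics/f.png',B[:,:,::-1]);print(r.sense()['moment'])"
```

```text
t 4.92 st [-178.4   22.    11.3] yaw-err deg -0.01 tilt [-0.007 -0.    -1.   ] F [-18.6  -2.1  18.8] op 0.803
[-0.31776884  2.30453138 -0.06129995]
```

View pics/e.png

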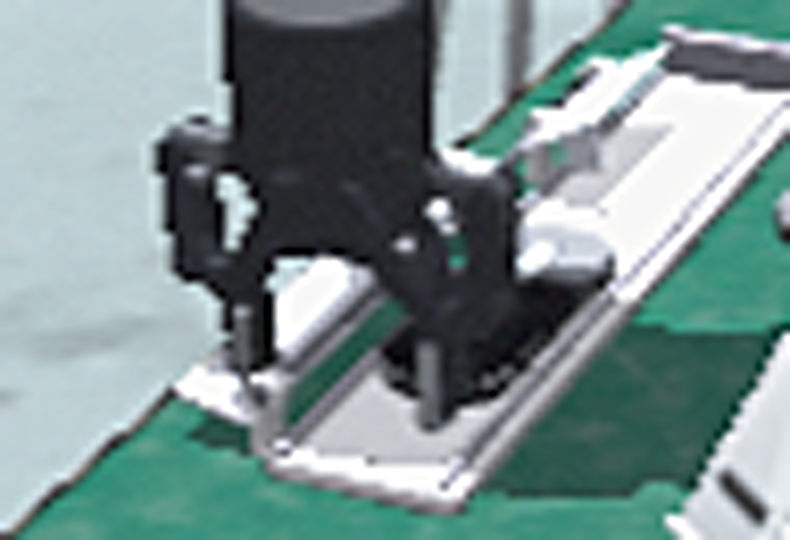

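The crop shows the push finger on the deck at (430,425), behind the device, and the other finger on the bar with the flap partly lifted. The sideways force is friction from the bar swinging inward. I'll follow it inward.

jog_arm --motion '[{"x": 0, "y": -0.02, "z": 0, "rx": 0, "ry": 0, "rz": 0}, {"x": 0, "y": -0.04, "z": 0, "rx": 0, "ry": 0, "rz": 0}, {"x": 0, "y": -0.04, "z": 0, "rx": 0, "ry": 0, "rz": 0}]' --gripper 0.72

```text
clock: 5.17
position: [527.8, 80.6, 11.9]
orientation: [0.697, 0.717, 0.001, 0.001]
ft_force: [0.8, 0.0, 6.3]
opening: 0.719
grip_force: 2.6
```

```bash
python3 -c "
from h import *
tool([-178,21,8]);print(r.sense()['moment'])"
```

```text
t 5.17 st [-178.5   21.9   11.9] yaw-err deg -0.01 tilt [ 0.002  0.    -1.   ] F [0.8 0.  6.3] op 0.719
shift/100 [-0.005 -0.009  0.039]
[ 0.00487215 -0.37891587 -0.02600897]
```

jog_arm --motion '[{"x": 0, "y": -0.01, "z": 0.02, "rx": 0, "ry": 0, "rz": 0}, {"x": 0, "y": -0.02, "z": 0.04, "rx": 0, "ry": 0, "rz": 0}, {"x": 0, "y": -0.02, "z": 0.04, "rx": 0, "ry": 0, "rz": 0}]'

```text
clock: 5.42
position: [525.0, 80.5, 8.5]
orientation: [0.697, 0.717, 0.0, 0.0]
ft_force: [-8.8, -1.1, 26.9]
opening: 0.721
grip_force: 13.4
```

```bash
python3 -c "
from h import *
import cv2
tool([-178,21,8]);print(r.sense()['moment'])
a=r.grab_frame('scene')
A=cv2.resize(a[140:215,195:300],(770,550),interpolation=cv2.INTER_CUBIC)
cv2.imwrite('pics/g.png',A[:,:,::-1])
def fl(x,y,z,t):
  dy,dz=y-39,z-34;return to_w([x,39+dy*np.cos(t)+dz*np.sin(t),34-dy*np.sin(t)+dz*np.cos(t)])
for t in (0,.4,.55,.7,.85):
  q=proj('scene',[fl(19,1,34,t),fl(109,1,34,t),fl(19,1,15,t),fl(-200,82,45,t)]);print(t,((q-[195,140])*7.333).round())"
```

```text
t 5.42 st [-178.5   19.1    8.5] yaw-err deg -0.01 tilt [ 0. -0. -1.] F [-8.8 -1.1 26.9] op 0.721
shift/100 [-0.005  0.019  0.005]
[-0.21508791  0.65127385 -0.01934196]
0 [[528. 214.]
 [597. 143.]
 [528. 250.]
 [149. 366.]]
0.4 [[522. 185.]
 [592. 115.]
 [536. 220.]
 [150. 401.]]
0.55 [[517. 174.]
 [587. 105.]
 [536. 208.]
 [154. 415.]]
0.7 [[510. 164.]
 [581.  95.]
 [534. 196.]
 [160. 429.]]
0.85 [[503. 155.]
 [574.  86.]
 [530. 184.]
 [168. 442.]]
```

View pics/g.png

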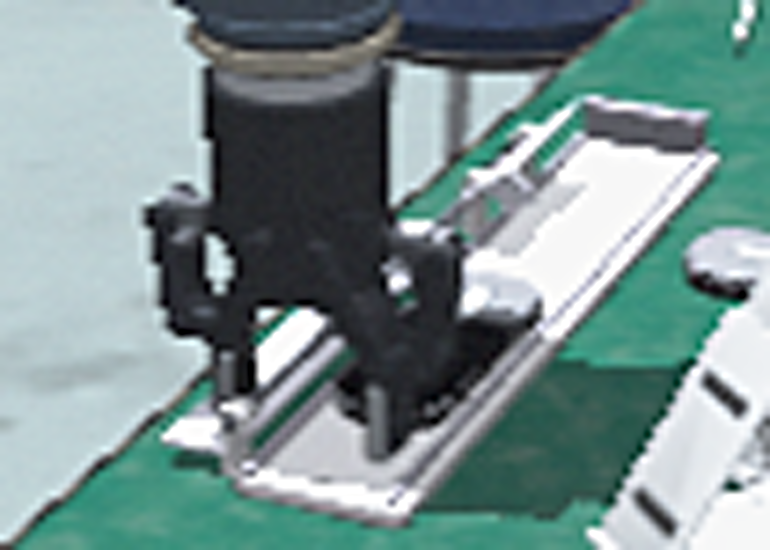

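The flap is at about 0.7–0.8 rad, with the bar corner at (163,432) and the flap edge at (510,168). It is near its limit, so I'll raise the tool 2 mm and then push.

jog_arm --motion '[{"x": 0, "y": 0, "z": -0.01, "rx": 0, "ry": 0, "rz": 0}, {"x": 0, "y": 0, "z": -0.02, "rx": 0, "ry": 0, "rz": 0}, {"x": 0, "y": 0, "z": -0.02, "rx": 0, "ry": 0, "rz": 0}]'

```text
clock: 5.72
position: [526.2, 80.6, 10.2]
orientation: [0.697, 0.717, 0.001, 0.001]
ft_force: [-0.4, -1.3, 8.0]
opening: 0.72
grip_force: 3.9
```

```bash
python3 -c "
from h import *
tool();print(r.sense()['moment'])"
```

```text
t 5.72 st [-178.5   20.3   10.2] yaw-err deg -0.01 tilt [ 0.003  0.    -1.   ] F [-0.4 -1.3  8. ] op 0.72
[-0.04653599 -0.36058437  0.02052344]
```

jog_arm --motion '[{"x": -0.04, "y": 0, "z": 0, "rx": 0, "ry": 0, "rz": 0}, {"x": -0.08, "y": 0, "z": 0, "rx": 0, "ry": 0, "rz": 0}, {"x": -0.12, "y": 0, "z": 0, "rx": 0, "ry": 0, "rz": 0}, {"x": -0.16, "y": 0, "z": 0, "rx": 0, "ry": 0, "rz": 0}, {"x": -0.2, "y": 0, "z": 0, "rx": 0, "ry": 0, "rz": 0}, {"x": -0.24, "y": 0, "z": 0, "rx": 0, "ry": 0, "rz": 0}, {"x": -0.28, "y": 0, "z": 0, "rx": 0, "ry": 0, "rz": 0}, {"x": -0.32, "y": 0, "z": 0, "rx": 0, "ry": 0, "rz": 0}, {"x": -0.36, "y": 0, "z": 0, "rx": 0, "ry": 0, "rz": 0}, {"x": -0.4, "y": 0, "z": 0, "rx": 0, "ry": 0, "rz": 0}, {"x": -0.4, "y": 0, "z": 0, "rx": 0, "ry": 0, "rz": 0}]'

```text
clock: 6.63
position: [527.0, 40.5, 10.0]
orientation: [0.697, 0.717, 0.001, 0.0]
ft_force: [-1.1, 0.8, 10.7]
opening: 0.72
grip_force: 4.8
```

```bash
python3 -c "
from h import *
import cv2
tool();print(r.sense()['moment'])
a=r.grab_frame('scene');b=r.grab_frame('top')
A=cv2.resize(a[140:215,200:300],(600,450),interpolation=cv2.INTER_CUBIC)
cv2.imwrite('pics/i.png',A[:,:,::-1])"
```

```text
t 6.63 st [-138.4   19.9   10. ] yaw-err deg -0.02 tilt [ 0.002  0.    -1.   ] F [-1.1  0.8 10.7] op 0.72
[ 0.15761548 -0.25753397  0.05206946]
```

View pics/i.png

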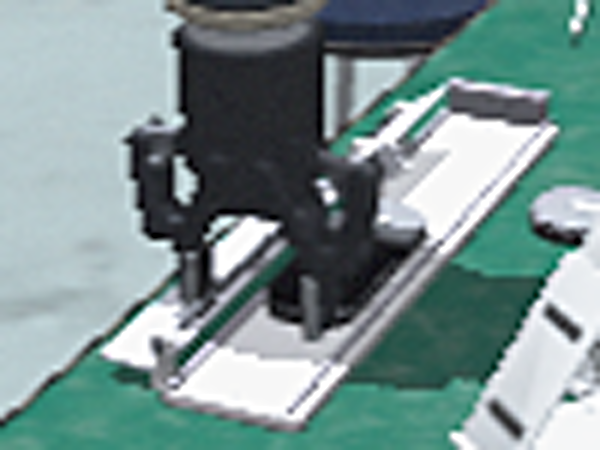

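The crop shows the flap held up and the push finger at (312,335) against the device's rear, with the device moving forward. I'll keep pushing.

jog_arm --motion '[{"x": -0.05, "y": 0, "z": 0, "rx": 0, "ry": 0, "rz": 0}, {"x": -0.1, "y": 0, "z": 0, "rx": 0, "ry": 0, "rz": 0}, {"x": -0.15, "y": 0, "z": 0, "rx": 0, "ry": 0, "rz": 0}, {"x": -0.2, "y": 0, "z": 0, "rx": 0, "ry": 0, "rz": 0}, {"x": -0.25, "y": 0, "z": 0, "rx": 0, "ry": 0, "rz": 0}, {"x": -0.3, "y": 0, "z": 0, "rx": 0, "ry": 0, "rz": 0}, {"x": -0.35, "y": 0, "z": 0, "rx": 0, "ry": 0, "rz": 0}, {"x": -0.4, "y": 0, "z": 0, "rx": 0, "ry": 0, "rz": 0}, {"x": -0.45, "y": 0, "z": 0, "rx": 0, "ry": 0, "rz": 0}, {"x": -0.5, "y": 0, "z": 0, "rx": 0, "ry": 0, "rz": 0}]'

```text
clock: 7.57
position: [528.3, -9.1, 9.9]
orientation: [0.697, 0.717, 0.001, 0.0]
ft_force: [-0.8, 6.8, 10.5]
opening: 0.721
grip_force: 5.1
```

```bash
python3 -c "
from h import *
tool();print(r.sense()['moment'])
for c in('scene','top'):
  r.grab_frame(c)
  for d in r.regions_of('device',c)[:1]:
      ys,xs=np.nonzero(d['pixels']);print(c,round(d['p'],2),d['pixel'],len(xs),xs.min(),xs.max(),ys.min(),ys.max())
  print(proj(c,[to_w([x,0,22]) for x in(-77,63,-70,70)]).round(1))"
```

```text
t 7.57 st [-88.9  19.8   9.9] yaw-err deg -0.0 tilt [ 0.001  0.001 -1.   ] F [-0.8  6.8 10.5] op 0.721
[ 1.14450885 -0.24127971  0.207737  ]
scene 0.53 [270.0, 179.4] 143 251 275 168 186
[[256.  184.1]
 [272.  167.4]
 [256.8 183.1]
 [272.7 166.6]]
top 0.43 [350.9, 195.7] 157 348 358 188 205
[[300.  190.1]
 [357.6 195.8]
 [302.9 190.4]
 [360.4 196.1]]
```

jog_arm --motion '[{"x": -0.05, "y": 0, "z": 0, "rx": 0, "ry": 0, "rz": 0}, {"x": -0.1, "y": 0, "z": 0, "rx": 0, "ry": 0, "rz": 0}, {"x": -0.15, "y": 0, "z": 0, "rx": 0, "ry": 0, "rz": 0}, {"x": -0.2, "y": 0, "z": 0, "rx": 0, "ry": 0, "rz": 0}, {"x": -0.25, "y": 0, "z": 0, "rx": 0, "ry": 0, "rz": 0}, {"x": -0.3, "y": 0, "z": 0, "rx": 0, "ry": 0, "rz": 0}, {"x": -0.35, "y": 0, "z": 0, "rx": 0, "ry": 0, "rz": 0}, {"x": -0.4, "y": 0, "z": 0, "rx": 0, "ry": 0, "rz": 0}, {"x": -0.45, "y": 0, "z": 0, "rx": 0, "ry": 0, "rz": 0}, {"x": -0.5, "y": 0, "z": 0, "rx": 0, "ry": 0, "rz": 0}]'

```text
clock: 8.6
position: [529.6, -59.1, 9.9]
orientation: [0.697, 0.717, 0.001, 0.0]
ft_force: [-0.2, 6.9, 10.4]
opening: 0.718
grip_force: 5.1
```

jog_arm --motion '[{"x": -0.05, "y": 0, "z": 0, "rx": 0, "ry": 0, "rz": 0}, {"x": -0.1, "y": 0, "z": 0, "rx": 0, "ry": 0, "rz": 0}, {"x": -0.15, "y": 0, "z": 0, "rx": 0, "ry": 0, "rz": 0}, {"x": -0.2, "y": 0, "z": 0, "rx": 0, "ry": 0, "rz": 0}, {"x": -0.25, "y": 0, "z": 0, "rx": 0, "ry": 0, "rz": 0}, {"x": -0.3, "y": 0, "z": 0, "rx": 0, "ry": 0, "rz": 0}, {"x": -0.35, "y": 0, "z": 0, "rx": 0, "ry": 0, "rz": 0}, {"x": -0.4, "y": 0, "z": 0, "rx": 0, "ry": 0, "rz": 0}, {"x": -0.43, "y": 0, "z": 0, "rx": 0, "ry": 0, "rz": 0}]'

```text
clock: 9.35
position: [530.8, -102.2, 9.8]
orientation: [0.697, 0.717, 0.0, 0.0]
ft_force: [-1.7, 7.4, 9.6]
opening: 0.718
grip_force: 5.2
```

```bash
python3 -c "
from h import *
tool();print(r.sense()['moment'])"
```

```text
t 9.35 st [ 4.3 19.6  9.8] yaw-err deg -0.01 tilt [ 0.001  0.001 -1.   ] F [-1.7  7.4  9.6] op 0.718
[ 1.17432949 -0.20088826  0.22538048]
```

jog_arm --motion '[{"x": -0.02, "y": 0, "z": 0, "rx": 0, "ry": 0, "rz": 0}, {"x": -0.04, "y": 0, "z": 0, "rx": 0, "ry": 0, "rz": 0}, {"x": -0.06, "y": 0, "z": 0, "rx": 0, "ry": 0, "rz": 0}, {"x": -0.08, "y": 0, "z": 0, "rx": 0, "ry": 0, "rz": 0}, {"x": -0.08, "y": 0, "z": 0, "rx": 0, "ry": 0, "rz": 0}]'

```text
clock: 9.77
position: [531.1, -110.2, 9.9]
orientation: [0.697, 0.717, 0.0, 0.0]
ft_force: [-0.8, 3.1, 9.7]
opening: 0.718
grip_force: 4.9
```

jog_arm --motion '[{"x": -0.01, "y": 0, "z": 0, "rx": 0, "ry": 0, "rz": 0}, {"x": -0.02, "y": 0, "z": 0, "rx": 0, "ry": 0, "rz": 0}, {"x": -0.02, "y": 0, "z": 0, "rx": 0, "ry": 0, "rz": 0}]'

```text
clock: 10.02
position: [531.1, -111.9, 9.8]
orientation: [0.697, 0.717, 0.001, 0.0]
ft_force: [-0.7, 5.8, 10.2]
opening: 0.716
grip_force: 6.1
```

Not yet at the stop (now at x ≈ 14). I'll go on in small steps.

jog_arm --motion '[{"x": -0.01, "y": 0, "z": 0, "rx": 0, "ry": 0, "rz": 0}, {"x": -0.02, "y": 0, "z": 0, "rx": 0, "ry": 0, "rz": 0}, {"x": -0.02, "y": 0, "z": 0, "rx": 0, "ry": 0, "rz": 0}]'

```text
clock: 10.27
position: [530.9, -112.4, 9.8]
orientation: [0.697, 0.717, 0.001, -0.001]
ft_force: [-0.3, 19.1, 11.6]
opening: 0.718
grip_force: 12.5
```

```bash
python3 -c "
from h import *
tool();print(r.sense()['moment'])"
```

```text
t 10.27 st [14.5 19.4  9.8] yaw-err deg -0.11 tilt [-0.     0.003 -1.   ] F [-0.3 19.1 11.6] op 0.718
[ 2.94973888 -0.31824179 -0.45310327]
```

The device is home: the push stalled at x = 14.5 (expected about 15) with 19 N. I'll back off 3 mm, then let the bar rise.

jog_arm --motion '[{"x": 0.02, "y": 0, "z": 0, "rx": 0, "ry": 0, "rz": 0}, {"x": 0.05, "y": 0, "z": 0, "rx": 0, "ry": 0, "rz": 0}, {"x": 0.05, "y": 0, "z": 0, "rx": 0, "ry": 0, "rz": 0}]'

```text
clock: 10.52
position: [531.5, -109.6, 10.1]
orientation: [0.697, 0.717, 0.0, 0.001]
ft_force: [-0.4, -0.1, 9.3]
opening: 0.719
grip_force: 4.4
```

```bash
python3 -c "
from h import *
tool()
for c in('scene','top'):
  r.grab_frame(c)
  for d in r.regions_of('device',c)[:1]:
      ys,xs=np.nonzero(d['pixels']);print(c,round(d['p'],2),d['pixel'],len(xs),xs.min(),xs.max(),ys.min(),ys.max())
  print(proj(c,[to_w([x,0,22]) for x in(26,166)]).round(1))"
```

```text
t 10.52 st [11.8 20.1 10.1] yaw-err deg -0.01 tilt [ 0.002 -0.001 -1.   ] F [-0.4 -0.1  9.3] op 0.719
scene 0.66 [279.1, 167.7] 87 264 285 158 173
[[268.  171.5]
 [282.1 156.8]]
top 0.74 [298.7, 171.1] 1226 254 406 154 217
[[342.3 194.3]
 [400.  200. ]]
```

Released from the device. Now raising, following the bar outward.

jog_arm --motion '[{"x": 0, "y": 0.01, "z": -0.03, "rx": 0, "ry": 0, "rz": 0}, {"x": 0, "y": 0.03, "z": -0.06, "rx": 0, "ry": 0, "rz": 0}, {"x": 0, "y": 0.05, "z": -0.1, "rx": 0, "ry": 0, "rz": 0}, {"x": 0, "y": 0.06, "z": -0.15, "rx": 0, "ry": 0, "rz": 0}, {"x": 0, "y": 0.06, "z": -0.22, "rx": 0, "ry": 0, "rz": 0}, {"x": 0, "y": 0.06, "z": -0.35, "rx": 0, "ry": 0, "rz": 0}, {"x": 0, "y": 0.06, "z": -0.6, "rx": 0, "ry": 0, "rz": 0}, {"x": 0, "y": 0.06, "z": -1, "rx": 0, "ry": 0, "rz": 0}, {"x": 0, "y": 0.06, "z": -1, "rx": 0, "ry": 0, "rz": 0}]'

```text
clock: 11.47
position: [539.1, -109.9, 115.5]
orientation: [0.697, 0.717, 0.002, 0.004]
ft_force: [0.8, -1.0, 1.8]
opening: 0.72
grip_force: 0.0
```

jog_arm --motion '[{"x": 0.4, "y": -0.4, "z": -0.4, "rx": 0, "ry": 0, "rz": 0}, {"x": 0.8, "y": -0.8, "z": -0.8, "rx": 0, "ry": 0, "rz": 0}, {"x": 1, "y": -1, "z": -1, "rx": 0, "ry": 0, "rz": 0}, {"x": 1, "y": -1, "z": -1, "rx": 0, "ry": 0, "rz": 0}, {"x": 1, "y": -1, "z": -1, "rx": 0, "ry": 0, "rz": 0}, {"x": 1, "y": -1, "z": -1, "rx": 0, "ry": 0, "rz": 0}]'

```text
clock: 11.97
position: [433.3, -11.3, 210.9]
orientation: [0.696, 0.718, 0.001, 0.001]
ft_force: [0.7, -0.0, 0.5]
opening: 0.724
grip_force: 0.0
```

jog_arm --motion '[{"x": 0.4, "y": -0.4, "z": 0, "rx": 0, "ry": 0, "rz": 0}, {"x": 0.8, "y": -0.8, "z": 0, "rx": 0, "ry": 0, "rz": 0}, {"x": 1, "y": -1, "z": 0, "rx": 0, "ry": 0, "rz": 0}, {"x": 1, "y": -1, "z": 0, "rx": 0, "ry": 0, "rz": 0}, {"x": 1, "y": -1, "z": 0, "rx": 0, "ry": 0, "rz": 0}, {"x": 1, "y": -1, "z": 0, "rx": 0, "ry": 0, "rz": 0}]'

```text
clock: 12.47
position: [331.2, 84.9, 208.9]
orientation: [0.696, 0.718, -0.0, -0.0]
ft_force: [-0.0, -0.6, 0.0]
opening: 0.724
grip_force: 0.0
```

```bash
python3 -c "
from h import *
import cv2
tool()
a=r.grab_frame('scene');b=r.grab_frame('top')
A=cv2.resize(a[140:215,200:300],(560,420),interpolation=cv2.INTER_CUBIC)[:,:,::-1]
B=cv2.resize(b[140:230,236:416],(0,0),fx=4.4,fy=4.4,interpolation=cv2.INTER_CUBIC)[:,:,::-1]
cv2.imwrite('pics/j.png',A);cv2.imwrite('pics/k.png',B)"
```

```text
t 12.47 st [-188.5 -174.5  208.9] yaw-err deg 0.06 tilt [-0. -0. -1.] F [-0.  -0.6  0. ] op 0.724
```

View pics/k.png

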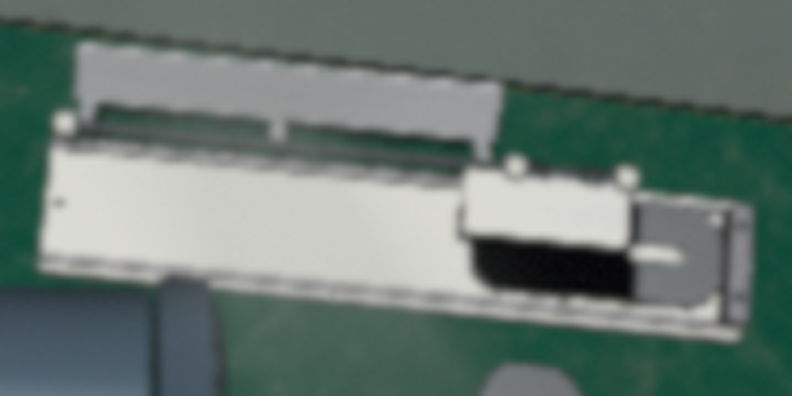

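View pics/j.png

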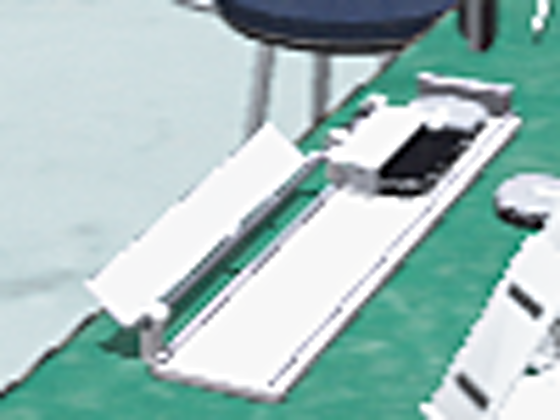

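The top view shows the device under the flap with its front end at the stop, about (722,260). Its rear is at about (475,265), behind the lip. The flap plate's corners at (460,237) and (625,250) and the bar's edge at (500,88) are back in their shut positions. The scene view agrees, and the robot is clear of everything.

```bash
python3 -c "
from station import r
print(r.job_done())"
```

```text
the job is handed in; nothing more can be done
None
```

The device is fully home against the back stop with the flap shut behind it; the arm is clear, the bystanders were left alone, and the job was handed in at about 12.5 s on the robot's clock.

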